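Close up the bearing stack of a bench turntable

ROBOT

A 6-joint arm with a two-finger parallel gripper is mounted at the origin on the work surface. World frame = base frame: x ahead of the robot, y to its left, z up, the work surface at z = 0. Lengths are in m, angles in rad, forces in N, time in s.
With the tool pointing down it reaches from about 0.325 to 0.775 m from the base axis. Payload 5.5 kg.
Tool frame: the origin (TCP) lies at the very end of the fingers, on their centre line; the grasp point (between the pads) lies 19 mm behind it; z points along the fingers, y is the line along which they close (so a half turn about z gives the same grasp; the last joint's range is limited). The gripper opens to 85 mm and grips with 20 to 120 N. Pads are 22 mm wide; open, the fingers measure 114 mm over their backs; the gripper's body (76 mm by 85 mm) begins 54 mm behind the grasp point. The pads swing forward as they close: fully open they stand 13 mm farther back than shut.
Start: joints at [-1.381, 0.091, 1.231, -0, 1.82, -0.057], TCP at [0.147, -0.582, 0.231] pointing down, gripper open.
Joint ranges: [-2.87, 2.87], [-0.86, 2.18], [0.17, 2.46], [-1.51, 4.65], [0.06, 2.69], [-2.65, 2.65]. Speed limits (rad/s): [2.57, 2.57, 3.01, 3.14, 3.14, 3.14].

INTERFACE

Orientations are given as [roll, pitch, yaw] about the fixed x, y, z axes, in that order (R = Rz(yaw) Ry(pitch) Rx(roll)).
In Python, from workcell import env, viewer, order, sensors gives the robot as it stands (env), with the cameras (viewer), the job (order) and the readings (sensors).
- The arm moves only by the tool drive_effector, called after "Request:" by a JSON object that holds its "name" and its "arguments", one argument or row to a line. Schema: {"type":"object","properties":{"offsets":{"type":"array","items":{"type":"array","items":{"type":"number"},"minItems":5,"maxItems":5},"minItems":1,"maxItems":12},"grip_n":{"type":"number"},"only":{"type":"string"},"quiet":{"type":"boolean"},"lines":{"type":"string"}},"required":["offsets"],"additionalProperties":false}. offsets is a list of rows, 1 to 12 of them, each of 5 numbers: dx, dy, dz in m, then a turn about the tool's z in rad, then the opening from 0.0 (shut) to 1.0 (fully open); each row is the pose to reach, as a shift and turn from the pose commanded when the call began, along the tool's axes at that moment; what a row does not reach only later rows make up. A row lasts 1/10 s, in which the tool goes at most 0.05 m and 0.15 rad, less where a joint would pass 70% of its speed; a pose out of reach is approached as far as the arm can. The fingers move at their own pace and stop on an object; grip_n is the grip in N (left out, the last holds). Time passes only in rows, so rows that do not move let the fingers close. The tool returns the time, the measured TCP pose, the force, the opening and the grip force at its end. only (a regular expression) keeps the lines of the reply that match it, lines (a string "A,B") keeps lines A to B, and quiet returns only ok. Input that does not fit is refused with a message, and nothing moves.
- sensors.sense(): the state, without advancing time (a new reading comes with each control period).
- viewer.snapshot(name): name is "scene" or "top"; returns a dict with "frame" (480x640x3 uint8, red, green, blue), "range_z" (480x640 float32, m along the optical axis (not along the pixel's ray), 0 where there is no reading), "intrinsics" (3x3 intrinsics, pixels), "D" ([k1, k2, p1, p2, k3] as OpenCV has them; the pictures are not rectified), "position" and "orientation" of the camera in the world. Camera axes: x right, y down, z forward; pixel columns grow to the right and rows downward; lengths in m; the calibration is good to about 2 mm. A picture is of the moment at which its call begins.
- order.sign_off(): hands the job in; it is judged then, once.
The state is a dict: "clock": time; "joints": joint angles; "qd": joint speeds; "joint_torque": joint torques, N m; "ee_pos": TCP position; "ee_rot": TCP orientation; "contact_force": force on the tool from outside, world axes, zero at the start; "moment": the same for the moment, N m; "finger_gap": opening from 0.0 (shut) to 1.0 (fully open); "finger_force": force on a finger pad.
Only numpy, scipy, OpenCV 4.12 (cv2) and the standard library are available. Lean on these libraries where they do the work, as an engineer would, in place of code of your own. Each camera call takes 0.05 s, during which the arm holds its last target. There are 200 camera calls.

TASK

Put the decorating turntable's spindle back together: slip the taller of the two spacer sleeves over the spindle and down onto the bearing, lay the thrust washer flat on top of it, and only then fit the square cap. The cross pin in the spindle sits at an angle you have to find, so turn the cap lightly until its slot drops over the pin, press it down gently against the spring, give it a quarter turn either way and let it rise so that the pin lies in the notch in its top and the cap stays held down by itself. Do not force anything, and leave everything else on the bench where it is.

Things in the scene. Friction and masses are not known exactly. Their poses are not given: they have to be found in the camera images.
- turntable: Fixed cast-iron foot of a small turntable, its head taken off, bolted down by two lugs along its own x axis (170 mm over the lugs; round foot 124 mm). Origin on the spindle's axis at bench height, z up; all heights given are above it. Nothing (sleeve, washer, cap, fingers, arm) may press on the foot, the bearing, the spindle or its pin with more than 40 N.
- spindle_nose (a point): Tip of the upright steel spindle, 120 mm up on its axis. The spindle is 24 mm thick up to 88 mm, has a small chamfer to 90 mm, then a thinner nose of 14 mm diameter up to 116 mm and a tapered tip to 120 mm.
- pin_center (a point): Centre of the steel cross pin through the nose, 106 mm up: 5 mm thick (103.5 to 108.5 mm), 23 mm long, level. The spindle is clamped and does not turn, but the pin's direction is NOT given by this pose (the axes are the foot's): it may lie in any direction (within 1.5 rad of the foot's x axis) and must be seen or found by feel.
- bearing: Ball bearing already on the spindle, 47 mm outside diameter, 12 mm high, loose on the 24 mm spindle; origin at the centre of its underside, which floats at 46 mm on a preload spring, so its top face is at 58 mm. It can only slide down: the spring yields from 4 N on, at 1.2 N per mm, and the bearing comes hard against a stop after 8 mm.
- sleeve: The spacer sleeve to use: steel tube, 34 mm outside diameter, 27 mm bore, 24 mm tall, 63 g, standing on the bench. Origin at the centre of its underside, z along its axis. On the bearing its underside is at 58 mm and its top at 82 mm.
- washer: Thrust washer: flat steel ring, 44 mm outside diameter, 27 mm bore, 5 mm thick, 37 g, lying on the bench. Origin at the centre of its underside. On the sleeve its underside is at 82 mm and its top at 87 mm.
- cap: Bayonet cap: steel block with broken corners, 40 mm along x, 36 mm along y (two flats), 22 mm high, 160 g, right way up on the bench. Origin at the centre of its underside, z up. Lower 12 mm bored to 27 mm; upper 10 mm bored 17.5 mm for the nose, with a slot right through along x, 27 x 8 mm, for the pin (0.12 rad of play each way), and a notch in the top along y, 27 x 10 mm, 3 mm deep.
- cap_top (a point): Centre of the cap's top, 22 mm over its origin. Cap's underside: 96.5 mm while it rests on the pin, slot off the pin; 87 mm on the washer, slot over the pin. It turns free under the pin only below 81.5 mm (about 11 N; spring stop at 79 mm, 14 N). Turned a quarter either way and let go, it rises to about 84.5 mm, pin in the notch, and is held.
- short_sleeve: A spacer sleeve of another size, 34 mm outside diameter, 27 mm bore, only 14 mm tall, standing on the bench; origin at the centre of its underside. Not for this stack; leave it.
- glass_jar: Bystander: small amber glass jar, 52 mm diameter, 50 mm tall; origin at the centre of its underside.
- tub: Bystander: white paint tub, 84 mm diameter, 85 mm tall; origin at the centre of its underside.
- ink_bottle: Bystander: square black ink bottle, 58 mm wide, 88 mm tall; origin at the centre of its underside.
- jar_lid: Bystander: black jar lid lying open side up, 68 mm diameter, 13 mm tall; origin at the centre of its underside.
- scraper: Bystander: broad painter's scraper with a wooden handle, 200 mm long, lying flat; origin on its underside.
- brush_pot: Bystander: white pot, 72 mm diameter, 100 mm tall, with brushes standing in it to about 240 mm; origin at the centre of its underside.

How it is judged:
On the way, in this order (a step that is already met when the one before it is completed fails the run):
1. the tall sleeve is on the spindle, down on the bearing and let go (z of sleeve in the frame of turntable between 0.056 and 0.0595 m and horizontal distance between sleeve and turntable below 0.0035 m and angle between sleeve's own z axis and vertical below 0.06 rad and contact force between sleeve and the fingers below 0.1 N), for 0.2 s.
2. the washer lies flat on the sleeve, let go, before the cap is fitted (z of sleeve in the frame of turntable between 0.056 and 0.0595 m and horizontal distance between each of sleeve, washer and turntable below 0.0035 m and angle between each of sleeve, washer's own z axis and vertical below 0.06 rad and z of washer in the frame of turntable between 0.08 and 0.0835 m and contact force between washer and the fingers below 0.1 N and distance between cap and turntable above 0.12 m), for 0.2 s.
At the end, for the whole second after the job is handed in: Sleeve, washer and cap are on the spindle, within 3.5 mm of its axis and 0.06 rad of upright, held down against the spring by the pin in the cap's notch: undersides at 53.3 to 57 mm (sleeve), 77.3 to 81 mm (washer), 82.5 to 86.2 mm (cap) above the turntable's origin; let go and at rest (z of sleeve in the frame of turntable between 0.0533 and 0.057 m and horizontal distance between each of sleeve, washer, cap and turntable below 0.0035 m and angle between each of sleeve, washer, cap's own z axis and vertical below 0.06 rad and z of washer in the frame of turntable between 0.0773 and 0.081 m and z of cap in the frame of turntable between 0.0825 and 0.0862 m and contact force between each of cap, washer, sleeve and the fingers below 0.1 N and linear speed of cap below 0.01 m/s and angular speed of cap below 0.1 rad/s); the robot touches nothing.
It fails at once if the sleeve, washer or cap is pressed on the spindle, its pin, the bearing or the foot with more than 40 N (contact force between any of sleeve, washer, cap and turntable above 40 N).
It fails at once if the fingers or the arm press on the turntable with more than 40 N (contact force between any of the fingers, the arm and turntable above 40 N).
It fails at once if one of the other things on the bench is moved more than 30 mm (distance of any of short_sleeve, glass_jar, tub, ink_bottle, jar_lid, scraper, brush_pot from where it was at the start of the episode above 0.03 m).
It also fails if it takes over 72 s, if anything falls off the work surface, if the arm or the gripper's body presses on something with over 40 N, if the wrist force passes 120 N, or if a joint passes its speed limit or range.

## Working session

There is one attempt and no reset: what is moved stays moved. The work goes in short steps, Python scripts to look and compute and a tool call to move; the robot and the scene stay as the last step left them, time stands still between calls to the robot, and variables do not carry over. Pictures are saved under pics/ and viewed, at most 10 in all, crops included, and the job is handed in when it is done.

```bash
ls; mkdir -p pics; cat > h.py <<'E'
from workcell import env, viewer, order, sensors
import numpy as np, cv2, pickle
from scipy.spatial.transform import Rotation as R
def snap(n):
    s=viewer.snapshot(n); pickle.dump(s,open(n+'.pkl','wb')); return s
def load(n): return pickle.load(open(n+'.pkl','rb'))
def rot(s):
    o=np.array(s['orientation'],float)
    return o if o.shape==(3,3) else (R.from_quat(o).as_matrix() if o.size==4 else R.from_euler('xyz',o).as_matrix())
def ray(s,uv,z):
    uv=np.array(uv,float).reshape(-1,1,2)
    n=cv2.undistortPoints(uv,np.array(s['intrinsics']),np.array(s['D'])).reshape(-1,2)
    d=np.c_[n,np.ones(len(n))]@rot(s).T; p=np.array(s['position'])
    return p+d*((z-p[2])/d[:,2])[:,None]
def proj(s,X):
    M=rot(s).T; t=-M@np.array(s['position'])
    return cv2.projectPoints(np.array(X,float).reshape(-1,3),cv2.Rodrigues(M)[0],t,np.array(s['intrinsics']),np.array(s['D']))[0].reshape(-1,2)
def save(s,name,box=None,k=1):
    f=s['frame'][:,:,::-1]
    if box: f=f[box[1]:box[3],box[0]:box[2]]
    cv2.imwrite('pics/'+name+'.png',cv2.resize(f,None,fx=k,fy=k,interpolation=cv2.INTER_CUBIC))
E
python3 - <<'E'
from h import *
for n in('scene','top'):
    s=snap(n); save(s,n+'0'); print(n,s['position'],s['orientation'],s['intrinsics'],s['D'])
print(sensors.sense())
E
```

```text
pics
workcell.py
scene [ 1.1971469  -0.60959737  0.91962231] [-2.33489882 -0.01095242  0.82179165] [[506.33974901   0.         319.31992951]
 [  0.         506.33974901 241.42558304]
 [  0.           0.           1.        ]] [-0.0935306  0.         0.         0.         0.       ]
top [ 0.42057023 -0.01606759  1.08922611] [-2.99636441  0.02170489 -1.55468896] [[454.36226825   0.         314.37177948]
 [  0.         454.36226825 236.86682414]
 [  0.           0.           1.        ]] [-0.03010356  0.          0.          0.          0.        ]
{'clock': 0.1, 'joints': array([-1.38070309e+00,  9.18326023e-02,  1.23177468e+00,  3.54710425e-05,
        1.81979981e+00, -5.67258829e-02]), 'qd': array([-3.21751655e-05, -6.32550220e-04, -2.42737378e-03,  1.43996877e-03,
        1.14746819e-03,  6.14266903e-04]), 'joint_torque': array([ 2.94053076e-03, -4.60218644e+01, -4.19218290e+01,  4.77122376e-05,
        1.06606144e-02,  1.47740013e-05]), 'ee_pos': array([ 0.14653953, -0.58157121,  0.23022938]), 'ee_rot': array([-3.13978308e+00, -1.37208323e-04,  2.46827706e-01]), 'contact_force': array([0.76957099, 0.15536701, 0.6567318 ]), 'moment': array([ 0.0683358 , -0.02199246,  0.03558446]), 'finger_force': 0.0, 'finger_gap': 0.9979162514290184}
```

View pics/scene0.png

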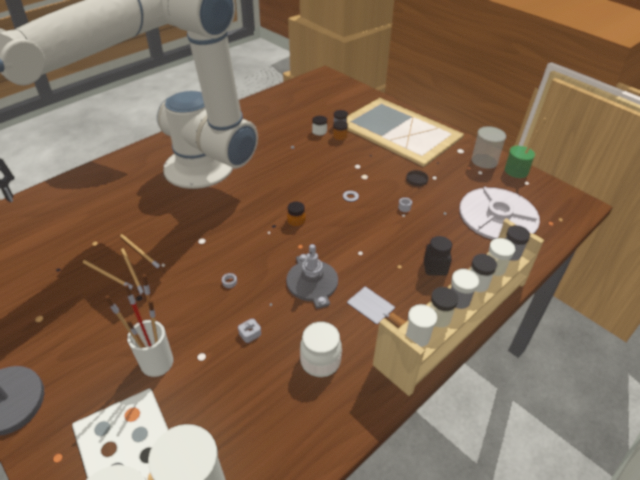

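View pics/top0.png

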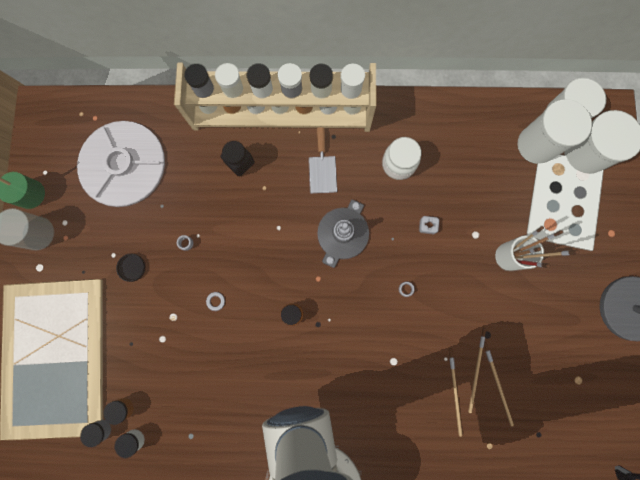

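The scene view shows the base and spindle at (312,265), the cap at (249,330), sleeves at (405,204) and (229,281), and the washer at (350,196). In the top view these are at (343,233), (430,225), (185,242) and (407,289), and (215,301). Next I'll check the detail and heights.

```bash
python3 - <<'E'
from h import *
T=load('top');S=load('scene')
def crop(s,c,w,k): 
    f=s['frame'][c[1]-w:c[1]+w,c[0]-w:c[0]+w,::-1]; return cv2.resize(f,(k,k),interpolation=cv2.INTER_CUBIC)
a=np.hstack([crop(T,(343,233),33,266),crop(T,(430,225),16,266),crop(S,(312,265),33,266)])
b=np.hstack([crop(T,c,w,133) for c,w in [((185,242),14),((407,289),14),((215,301),14)]]+[crop(S,c,14,133) for c in [(405,204),(229,281),(350,196)]])
c=np.hstack([crop(S,(249,330),16,266),crop(T,(344,230),12,266),crop(S,(312,255),12,266)])
m=np.vstack([a[:, :798],b,c])
cv2.imwrite('pics/mos.png',m[:600] if m.shape[0]>600 else m); 
print(m.shape)
for n,s,c in [('slA',T,(185,242)),('slB',T,(407,289)),('wash',T,(215,301)),('cap',T,(430,225)),('sp',T,(343,233))]:
    z=s['range_z'][c[1]-14:c[1]+15,c[0]-14:c[0]+15]
    vv,uu=np.mgrid[c[1]-14:c[1]+15,c[0]-14:c[0]+15]
    n2=cv2.undistortPoints(np.stack([uu,vv],-1).reshape(-1,1,2).astype(float),np.array(s['intrinsics']),np.array(s['D'])).reshape(-1,2)
    P=(np.c_[n2,np.ones(len(n2))]*z.reshape(-1,1))@rot(s).T+s['position']
    h=P[P[:,2]>0.003]; print(n,c,np.percentile(P[:,2],[50,80,90,95,98,100]).round(4),len(h),h[:,:2].mean(0))
E
```

```text
(665, 798, 3)
slA (185, 242) [8.0000e-04 3.6000e-03 1.3500e-02 2.3200e-02 2.5500e-02 1.0892e+00] 202 [0.55846385 0.31834423]
slB (407, 289) [7.0000e-04 2.8000e-03 4.9000e-03 1.3400e-02 1.4900e-02 1.0892e+00] 147 [ 0.45882673 -0.2093303 ]
wash (215, 301) [8.0000e-04 3.3000e-03 5.3000e-03 6.5000e-03 8.0000e-03 1.0892e+00] 192 [0.42234699 0.24069671]
cap (430, 225) [0.0015 0.0198 0.0224 0.0237 0.0249 1.0892] 306 [ 0.60757469 -0.26111876]
sp (343, 233) [0.0276 0.0596 0.089  0.1087 0.1198 1.0892] 841 [ 0.58216546 -0.05714217]
```

View pics/mos.png

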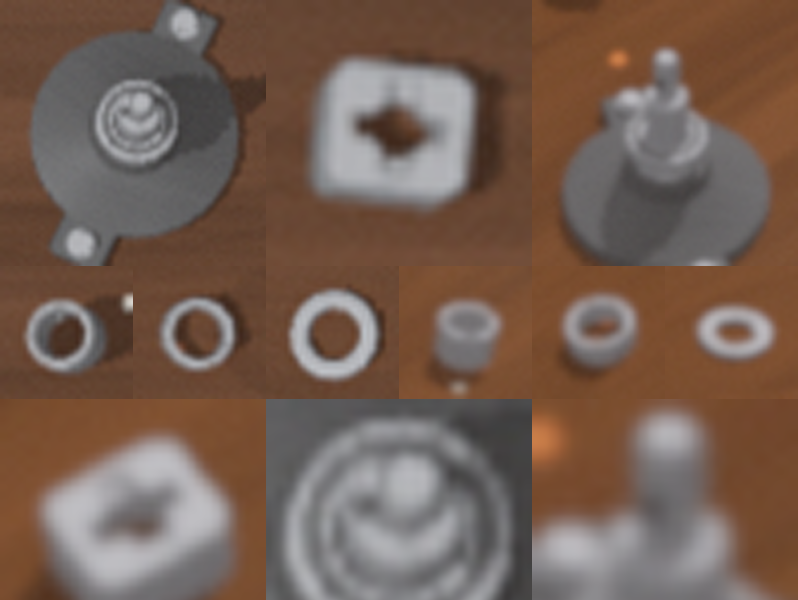

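The tall sleeve is the one at top (185,242), about 25 mm high by depth. The cap's slot runs roughly horizontally in the top image at (430,225). The nose tip is at about (345,228). The pin direction isn't clear yet, so I'll measure positions and rectify the spindle at pin height.

```bash
python3 - <<'E'
from h import *
s={n:load(n) for n in('top','scene')}
K=8
def face(n,c,w,z,thr):
    g=cv2.cvtColor(s[n]['frame'],cv2.COLOR_RGB2GRAY)[c[1]-w:c[1]+w,c[0]-w:c[0]+w]
    sat=s[n]['frame'][c[1]-w:c[1]+w,c[0]-w:c[0]+w]; 
    b=cv2.resize(sat[:,:,2],None,fx=K,fy=K,interpolation=cv2.INTER_CUBIC)  # blue channel: wood low
    t=thr if thr else cv2.threshold(b,0,255,cv2.THRESH_OTSU)[0]
    m=(b>t).astype(np.uint8)
    cs=max(cv2.findContours(m,cv2.RETR_EXTERNAL,cv2.CHAIN_APPROX_NONE)[0],key=cv2.contourArea).reshape(-1,2)
    uv=(cs+.5)/K-.5+np.array([c[0]-w,c[1]-w])
    return ray(s[n],uv,z)[:,:2],t
def circ(P):
    A=np.c_[2*P,np.ones(len(P))]; x=np.linalg.lstsq(A,(P**2).sum(1),rcond=None)[0]
    return x[:2].round(4),np.sqrt(x[2]+x[:2]@x[:2]).round(4)
for nm,ct,cs,z,w in [('sleeve',(185,242),(405,204),.024,14),('washer',(215,301),(350,196),.005,14),('short',(407,289),(229,281),.014,14)]:
    for n,c in (('top',ct),('scene',cs)):
        for thr in (None,150,170):
            try: P,t=face(n,c,w,z,thr); print(nm,n,t,*circ(P))
            except Exception as e: print(nm,n,e)
for thr in (None,130,150,170):
    P,t=face('top',(430,225),14,.022,thr); r=cv2.minAreaRect((P*1000).astype(np.float32)); print('captop',t,r)
    P,t=face('scene',(249,330),16,.022,thr); r=cv2.minAreaRect((P*1000).astype(np.float32)); print('capscene',t,r)
for thr in (110,130,150):
    P,t=face('top',(344,233),16,.058,thr); print('bearing top',t,*circ(P))
# lugs
print('lugs',ray(s['top'],[[355.5,205.5],[330.5,260.5]],.012))
# rectified views at pin height centred on approx axis
out=[]
c0=np.array([0.583,-0.057])
for n in s:
  for z in (.120,.106,.089,.058):
    N=192; g=(np.arange(N)-N/2)/N*.07
    X=np.stack(np.meshgrid(g,g,indexing='ij'),-1)  # row -> x, col -> y
    Q=np.c_[c0[0]-X[...,0].ravel(),c0[1]-X[...,1].ravel(),np.full(N*N,z)]
    uv=proj(s[n],Q).reshape(N,N,2).astype(np.float32)
    im=cv2.remap(s[n]['frame'][:,:,::-1].copy(),uv[...,0],uv[...,1],cv2.INTER_CUBIC)
    for k in (N//2,): im[k,::6]=(0,0,255); im[::6,k]=(0,0,255)
    out.append(im)
cv2.imwrite('pics/rect.png',np.vstack([np.hstack(out[:4]),np.hstack(out[4:])]))
E
```

```text
sleeve top 92.0 [0.559  0.3215] 0.0186
sleeve top 150 [0.5595 0.3226] 0.015
sleeve top 170 [0.5767 0.2879] 0.0019
sleeve scene 85.0 [0.5684 0.3143] 0.0274
sleeve scene 150 [0.5707 0.3256] 0.0066
sleeve scene max() iterable argument is empty
washer top 111.0 [0.4215 0.2445] 0.022
washer top 150 [0.4214 0.2445] 0.0208
washer top 170 [0.4213 0.2445] 0.02
washer scene 99.0 [0.4243 0.2452] 0.025
washer scene 150 [0.4244 0.2453] 0.0212
washer scene 170 [0.4284 0.2486] 0.0141
short top 96.0 [ 0.4571 -0.2075] 0.018
short top 150 [ 0.4573 -0.2078] 0.0162
short top 170 [ 0.4594 -0.2179] 0.0058
short scene 84.0 [ 0.4624 -0.2091] 0.0219
short scene 150 [ 0.4651 -0.1976] 0.0055
short scene max() iterable argument is empty
captop 107.0 ((609.5430908203125, -261.9232482910156), (44.29103088378906, 40.37135314941406), 83.43417358398438)
capscene 101.0 ((617.0836181640625, -264.52777099609375), (47.22976303100586, 50.549835205078125), 83.65674591064453)
captop 130 ((609.9030151367188, -262.3074035644531), (42.45786666870117, 38.103126525878906), 83.5461196899414)
capscene 130 ((613.3709716796875, -263.3319091796875), (43.09200668334961, 39.760284423828125), 83.71990966796875)
captop 150 ((610.197509765625, -262.7264099121094), (40.5589714050293, 36.22869110107422), 83.21681213378906)
capscene 150 ((613.0670776367188, -262.889892578125), (40.74876403808594, 36.76664352416992), 84.01627349853516)
captop 170 ((610.2493286132812, -263.27545166015625), (37.80366516113281, 33.23146438598633), 83.35448455810547)
capscene 170 ((612.9478759765625, -262.6780090332031), (38.107765197753906, 33.322471618652344), 84.09953308105469)
bearing top 110 [ 0.5879 -0.0553] 0.0224
bearing top 130 [ 0.5886 -0.0564] 0.018
bearing top 150 [ 0.5884 -0.0574] 0.021
lugs [[ 0.65566546 -0.08834378  0.012     ]
 [ 0.52149291 -0.0294047   0.012     ]]
```

View pics/rect.png

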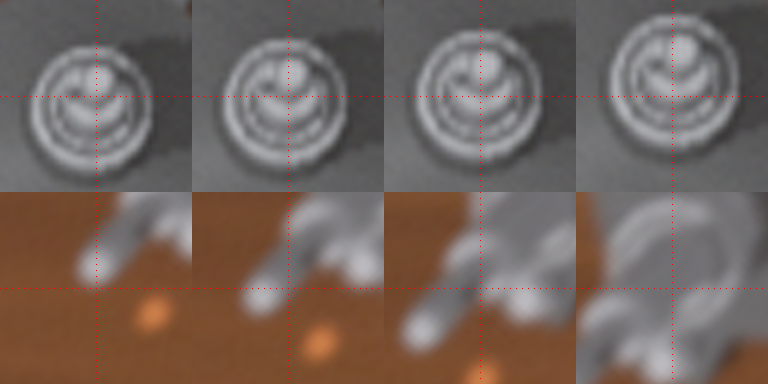

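The bearing is centred at about (0.588, −0.057) and the lugs give the foot's yaw as about −0.41. I can't read the pin direction by eye, so I'll check the depth heights around the nose.

```bash
python3 - <<'E'
from h import *
for n,c,w,h in (('top',(344,231),9,9),('scene',(312,256),8,12)):
    s=load(n); D=s['range_z']
    vv,uu=np.mgrid[c[1]-h:c[1]+h+1,c[0]-w:c[0]+w+1]
    n2=cv2.undistortPoints(np.stack([uu,vv],-1).reshape(-1,1,2).astype(float),np.array(s['intrinsics']),np.array(s['D'])).reshape(-1,2)
    z=D[vv,uu].reshape(-1,1)
    P=(np.c_[n2,np.ones(len(n2))]*z)@rot(s).T+s['position']
    print(n,'cols',uu[0,0],'..'); 
    for r,row in zip(vv[:,0],(P[:,2]*1000).round().astype(int).reshape(vv.shape)): print(r,' '.join('%4d'%x for x in row))
    print(s['frame'][vv,uu].mean(-1).round().astype(int))
E
```

```text
top cols 335 ..
222   26   24   59   57   58   58   60   58   87  119  121  118   57   58   60   56   24   24   24
223   26   56   60   59   57   57   90   92  116  119  119  121  116   58  108   58   61   26   26
224   58   61   61 1089   61   90   90  114  123  120  121  120  122  108  109   57   59   54   24
225   57   57   59   57   60   91   93  120  118  120  118  119  119  107  109   59   60   59   29
226   57   58   55   58   85  108  108  117  120  125  120  123  117   90   91   60   58   61   58
227   55   63   58   55   88  110  107  110  117  117  118  119  121   90   87   57   56   58   56
228   57   60   58   52   89  105   89   98  107  112  116  112   95   91   91   58   56   57   62
229   60   61   58   35   80   89   89   88   95  103  101   95   92   91   88   57   58   58   59
230   60   61   61   41   71   89   89   88   91   90   89   93   90   89   38   60   61   57   61
231   58   58   59   58   63   80   86   89   92   88   91   94   91   81   35   59   59   60   58
232   60   60   60   56   52   67   76   85   86   92   88   88   80   57   55   61   55   57 
[... 5655 characters left out ...]
140 129 122 121 124 126 130 131 131 125 120 120 118 106  91]
 [132 140 136 125 116 116 117 117 118 118 116 114 117 126 136 130 114]
 [140 142 138 126 118 114 113 113 113 114 112 112 115 127 140 141 135]
 [147 149 148 137 122 113 113 112 112 114 112 111 116 131 143 143 145]
 [149 152 156 142 121 115 113 112 112 113 111 111 117 136 149 146 151]
 [146 152 154 136 118 114 112 112 113 113 111 111 116 133 149 147 151]
 [146 147 145 128 116 114 112 112 113 112 112 111 115 131 145 146 150]
 [143 134 129 120 114 114 113 112 113 112 111 112 119 135 144 144 152]
 [141 123 113 113 114 115 114 113 113 114 114 118 129 139 144 147 154]
 [139 123 108 108 112 114 114 114 114 115 117 127 138 143 146 155 156]]
```

```bash
python3 - <<'E'
from h import *
s=load('top');D=s['range_z']
vv,uu=np.mgrid[216:242,333:357]
n2=cv2.undistortPoints(np.stack([uu,vv],-1).reshape(-1,1,2).astype(float),np.array(s['intrinsics']),np.array(s['D'])).reshape(-1,2)
P=(np.c_[n2,np.ones(len(n2))]*D[vv,uu].reshape(-1,1))@rot(s).T+s['position']
uvf=np.c_[uu.ravel(),vv.ravel()]
m=(P[:,2]>.104)&(P[:,2]<.1115)
X=ray(s,uvf,.107)[:,:2]
L=X[m&(uvf[:,0]<342.5)];Rr=X[m&(uvf[:,0]>346.5)]
print(L.round(4),Rr.round(4))
a,b=L.mean(0),Rr.mean(0);d=b-a;print('mean ends',a,b,'ang',np.arctan2(d[1],d[0]),np.hypot(*d),'mid',(a+b)/2)
t=(P[:,2]>.114)&(P[:,2]<.13); print('tip',ray(s,uvf[t],.119)[:,:2].mean(0))
t=(P[:,2]>.086)&(P[:,2]<.094); Q=ray(s,uvf[t],.09)[:,:2];print('shoulder',cv2.minEnclosingCircle((Q*1000).astype(np.float32)))
t=(P[:,2]>.053)&(P[:,2]<.064); Q=ray(s,uvf[t],.058)[:,:2];print('bearing',cv2.minEnclosingCircle((Q*1000).astype(np.float32)))
e=sensors.sense();print(e['ee_pos'])
# where gripper appears; target deltas to sleeve
E
```

```text
[[ 0.5887 -0.0482]
 [ 0.5887 -0.0504]
 [ 0.5865 -0.0482]
 [ 0.5865 -0.0504]
 [ 0.5865 -0.0526]
 [ 0.5842 -0.0482]] [[ 0.5956 -0.0679]
 [ 0.5933 -0.0657]
 [ 0.5934 -0.0679]
 [ 0.5911 -0.0657]
 [ 0.5911 -0.0679]]
mean ends [ 0.58684807 -0.04966614] [ 0.5929158  -0.06698831] ang -1.2338657420772219 0.018354148926312944 mid [ 0.58988194 -0.05832723]
tip [ 0.58930713 -0.05817311]
shoulder ((589.2766723632812, -58.120601654052734), 11.774650573730469)
bearing ((589.4141845703125, -58.01187515258789), 23.218921661376953)
[ 0.14653953 -0.58157121  0.23022938]
```

The depth map shows the pin running from (341,227) to (349,224) in the top image, a world yaw of about −1.23. The spindle axis is at (0.5893, −0.0581). I'll work at tool yaw 0, so a constant camera bias in x cancels and gripping centres y. First move is to the sleeve.

```bash
cat >> h.py <<'E'
def to(x,y,z,yaw):
    e=sensors.sense(); M=R.from_euler('xyz',e['ee_rot']).as_matrix()
    d=M.T@(np.array([x,y,z])-e['ee_pos']); t=-(yaw-e['ee_rot'][2])
    print('row',d.round(4),'turn',round((t+np.pi)%(2*np.pi)-np.pi,3),'t',round(e['clock'],2))
E
python3 -c "
from h import *
to(.5595,.3226,.15,0)"
```

```text
row [ 0.6213 -0.7757  0.0817] turn 0.247 t 0.1
```

Request:
{"name": "drive_effector", "arguments": {
  "offsets": [
    [0.31, -0.388, 0, 0.247, 1],
    [0.31, -0.388, 0, 0.247, 1],
    [0.31, -0.388, 0, 0.247, 1],
    [0.31, -0.388, 0, 0.247, 1],
    [0.31, -0.388, 0, 0.247, 1],
    [0.31, -0.388, 0, 0.247, 1],
    [0.31, -0.388, 0, 0.247, 1],
    [0.31, -0.388, 0, 0.247, 1],
    [0.31, -0.388, 0, 0.247, 1],
    [0.31, -0.388, 0, 0.247, 1],
    [0.31, -0.388, 0, 0.247, 1],
    [0.31, -0.388, 0, 0.247, 1]
  ],
  "grip_n": 40
}}

```text
clock: 1.3
ee_pos: [0.3526, -0.1289, 0.231]
ee_rot: [3.141, 0.001, 0.004]
contact_force: [0.6, -0.8, 0.4]
finger_gap: 1.002
finger_force: 0.0
```

```bash
python3 -c "
from h import *
to(.5595,.3226,.10,0)"
```

```text
row [ 0.2086 -0.4509  0.1308] turn 0.004 t 1.3
```

Request:
{"name": "drive_effector", "arguments": {
  "offsets": [
    [0.1, -0.225, 0, 0, 1],
    [0.2085, -0.4515, 0.08, 0.004, 0.7],
    [0.2085, -0.4515, 0.13, 0.004, 0.7],
    [0.2085, -0.4515, 0.13, 0.004, 0.7],
    [0.2085, -0.4515, 0.13, 0.004, 0.7],
    [0.2085, -0.4515, 0.13, 0.004, 0.7],
    [0.2085, -0.4515, 0.13, 0.004, 0.7],
    [0.2085, -0.4515, 0.13, 0.004, 0.7],
    [0.2085, -0.4515, 0.13, 0.004, 0.7],
    [0.2085, -0.4515, 0.13, 0.004, 0.7],
    [0.2085, -0.4515, 0.13, 0.004, 0.7],
    [0.2085, -0.4515, 0.13, 0.004, 0.7]
  ],
  "grip_n": 40
}}

```text
clock: 2.5
ee_pos: [0.5618, 0.3207, 0.0979]
ee_rot: [3.139, 0.004, -0.005]
contact_force: [-0.5, -0.9, 0.3]
finger_gap: 0.698
finger_force: 0.0
```

```bash
python3 -c "
from h import *
s=snap('top');c=snap('scene')
a=s['frame'][180:300,110:270,::-1];b=c['frame'][140:260,330:490,::-1]
cv2.imwrite('pics/g1.png',np.hstack([cv2.resize(i,None,fx=2.5,fy=2.5,interpolation=cv2.INTER_CUBIC) for i in(a,b)]))
to(.5595,.3226,.003,0)"
```

```text
row [-0.0023 -0.0034  0.0977] turn -0.007 t 2.6
```

View pics/g1.png

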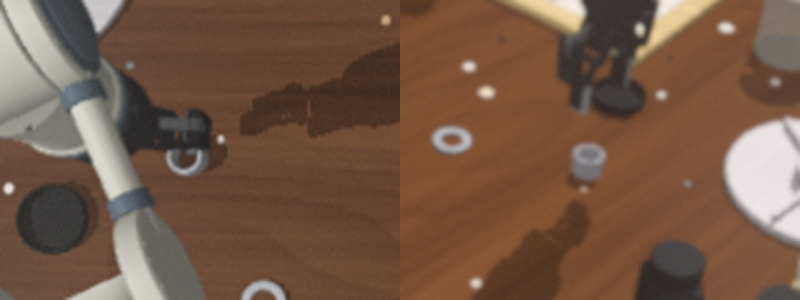

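The picture shows the fingers straddling the sleeve, at (185,155) in the left crop, and clear of the lid. I'll descend.

Request:
{"name": "drive_effector", "arguments": {
  "offsets": [
    [-0.002, -0.003, 0.03, -0.006, 0.6],
    [-0.002, -0.003, 0.06, -0.006, 0.6],
    [-0.002, -0.003, 0.085, -0.006, 0.6],
    [-0.002, -0.003, 0.095, -0.006, 0.6],
    [-0.002, -0.003, 0.095, -0.006, 0.6],
    [-0.002, -0.003, 0.095, -0.006, 0.6]
  ],
  "grip_n": 40
}}

```text
clock: 3.2
ee_pos: [0.56, 0.3241, 0.0084]
ee_rot: [-3.141, -0.002, 0.001]
contact_force: [0.7, -0.3, 0.4]
finger_gap: 0.6
finger_force: 0.0
```

```bash
python3 -c "
from h import *
to(.5595,.3226,.002,0)"
```

```text
row [-0.0006  0.0015  0.0064] turn 0.001 t 3.2
```

Request:
{"name": "drive_effector", "arguments": {
  "offsets": [
    [0, 0, 0.002, 0, 0.6],
    [0, 0, 0.002, 0, 0.6],
    [0, 0, 0.002, 0, 0],
    [0, 0, 0.002, 0, 0],
    [0, 0, 0.002, 0, 0],
    [0, 0, 0.002, 0, 0],
    [0, 0, 0.002, 0, 0]
  ],
  "grip_n": 40
}}

```text
clock: 3.9
ee_pos: [0.5595, 0.325, 0.0054]
ee_rot: [-3.141, -0.001, 0.002]
contact_force: [-0.7, -0.7, 5.3]
finger_gap: 0.379
finger_force: 40.1
```

```bash
python3 -c "
from h import *
to(.5595,.3226,.002,0)"
```

```text
row [-0.      0.0024  0.0034] turn 0.002 t 3.9
```

Request:
{"name": "drive_effector", "arguments": {
  "offsets": [
    [0, 0, -0.04, 0, 0],
    [0, 0, -0.09, 0, 0],
    [0, 0.03, -0.14, 0, 0],
    [0.015, 0.08, -0.165, 0, 0],
    [0.03, 0.13, -0.165, 0, 0],
    [0.03, 0.38, -0.165, 0, 0],
    [0.03, 0.38, -0.165, 0, 0],
    [0.03, 0.38, -0.165, 0, 0],
    [0.03, 0.38, -0.165, 0, 0],
    [0.03, 0.38, -0.165, 0, 0],
    [0.03, 0.38, -0.165, 0, 0],
    [0.03, 0.38, -0.165, 0, 0]
  ],
  "grip_n": 40
}}

```text
clock: 5.1
ee_pos: [0.5893, -0.0576, 0.1685]
ee_rot: [-3.142, 0.001, -0.002]
contact_force: [-0.8, 0.2, 0.0]
finger_gap: 0.379
finger_force: 40.0
```

Request:
{"name": "drive_effector", "arguments": {
  "offsets": [
    [0, 0, 0, 0, 0],
    [0, 0, 0, 0, 0]
  ]
}}

```text
clock: 5.3
ee_pos: [0.5897, -0.0537, 0.169]
ee_rot: [-3.141, 0.0, 0.004]
contact_force: [-0.4, 0.3, -0.9]
finger_gap: 0.381
finger_force: 40.0
```

```bash
python3 -c "
from h import *
to(.5893,-.0575,.150,0)
s=snap('top');c=snap('scene')
a=s['frame'][170:270,290:390,::-1];b=c['frame'][190:290,260:360,::-1]
cv2.imwrite('pics/g2.png',np.hstack([cv2.resize(i,None,fx=4,fy=4,interpolation=cv2.INTER_CUBIC) for i in(a,b)]))
"
```

```text
row [-0.0004  0.0038  0.019 ] turn 0.004 t 5.3
```

View pics/g2.png

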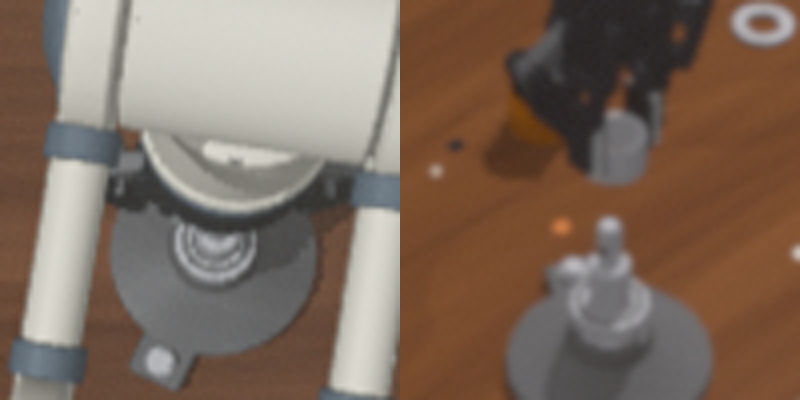

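In the right crop the sleeve hangs above the nose, with the sleeve at (615,150) and the tip at (609,225). I'll measure their relative offset from depth in the same camera, which cancels the bias.

```bash
cat >> h.py <<'E'
from scipy.optimize import least_squares
def cloud(s,x0,y0,x1,y1):
    vv,uu=np.mgrid[y0:y1,x0:x1]; z=s['range_z'][vv,uu].ravel(); k=z>0
    n=cv2.undistortPoints(np.stack([uu,vv],-1).reshape(-1,1,2).astype(float),np.array(s['intrinsics']),np.array(s['D'])).reshape(-1,2)
    return ((np.c_[n,np.ones(len(n))]*z[:,None])@rot(s).T+s['position'])[k], s['frame'][vv,uu].reshape(-1,3)[k].astype(int)
def cyl(P,r,g):
    f=lambda c:np.hypot(*(P[:,:2]-c).T)-r
    o=least_squares(f,g,loss='soft_l1',f_scale=.002); return o.x.round(4),len(P),np.abs(f(o.x)).mean().round(4)
E
python3 - <<'E'
from h import *
s=load('scene')
P,C=cloud(s,295,205,335,245)
for lo,hi in ((.166,.184),(.164,.176)):
    k=(P[:,2]>lo)&(P[:,2]<hi)&(C.mean(1)>70)&(np.ptp(C,axis=1)<25)&(np.hypot(P[:,0]-.59,P[:,1]+.055)<.03)
    print('held',cyl(P[k],.017,[.59,-.056]),P[k].min(0).round(3),P[k].max(0).round(3))
P,C=cloud(s,298,240,328,275)
print('low z of held',)
for lo,hi,r in ((.066,.086,.012),(.094,.112,.007)):
    k=(P[:,2]>lo)&(P[:,2]<hi); print('sp',cyl(P[k],r,[.59,-.056]))
for i in range(3):
    s2=sensors.sense(); print(s2['clock'],s2['ee_pos'])
E
```

```text
held (array([ 0.5919, -0.0556]), 132, np.float64(0.0022)) [ 0.579 -0.078  0.166] [ 0.611 -0.03   0.184]
held (array([ 0.5916, -0.0553]), 65, np.float64(0.0017)) [ 0.579 -0.076  0.165] [ 0.61  -0.033  0.176]
low z of held
sp (array([ 0.5909, -0.0566]), 67, np.float64(0.0009))
sp (array([ 0.5912, -0.0575]), 43, np.float64(0.0013))
5.4 [ 0.58976265 -0.05365307  0.16917817]
5.4 [ 0.58976265 -0.05365307  0.16917817]
5.4 [ 0.58976265 -0.05365307  0.16917817]
```

Request:
{"name": "drive_effector", "arguments": {
  "offsets": [
    [0, 0, 0, 0, 0]
  ]
}}

```text
clock: 5.5
ee_pos: [0.5898, -0.0541, 0.1693]
ee_rot: [-3.141, -0.0, 0.004]
contact_force: [-0.5, 0.1, -0.6]
finger_gap: 0.38
finger_force: 40.0
```

Request:
{"name": "drive_effector", "arguments": {
  "offsets": [
    [0, 0, 0, 0, 0]
  ]
}}

```text
clock: 5.6
ee_pos: [0.5897, -0.0545, 0.1693]
ee_rot: [-3.142, -0.0, 0.003]
contact_force: [0.5, -0.4, -0.3]
finger_gap: 0.378
finger_force: 40.0
```

Request:
{"name": "drive_effector", "arguments": {
  "offsets": [
    [-0.001, 0.0012, 0.02, 0.003, 0],
    [-0.001, 0.0012, 0.04, 0.003, 0],
    [-0.001, 0.0012, 0.05, 0.003, 0],
    [-0.001, 0.0012, 0.055, 0.003, 0],
    [-0.001, 0.0012, 0.06, 0.003, 0],
    [-0.001, 0.0012, 0.065, 0.003, 0],
    [-0.001, 0.0012, 0.07, 0.003, 0],
    [-0.001, 0.0012, 0.07, 0.003, 0]
  ]
}}

```text
clock: 6.4
ee_pos: [0.5885, -0.0565, 0.0987]
ee_rot: [-3.141, 0.001, -0.001]
contact_force: [0.3, 0.1, -0.6]
finger_gap: 0.38
finger_force: 40.0
```

Request:
{"name": "drive_effector", "arguments": {
  "offsets": [
    [0, 0, 0.002, 0, 0],
    [0, 0, 0.004, 0, 0],
    [0, 0, 0.004, 0, 0]
  ]
}}

```text
clock: 6.7
ee_pos: [0.5886, -0.0565, 0.0951]
ee_rot: [-3.142, 0.0, -0.001]
contact_force: [-0.2, 0.4, -1.8]
finger_gap: 0.38
finger_force: 40.0
```

Request:
{"name": "drive_effector", "arguments": {
  "offsets": [
    [0, 0, 0.003, 0, 0],
    [0, 0, 0.006, 0, 0],
    [0, 0, 0.006, 0, 0]
  ]
}}

```text
clock: 7.0
ee_pos: [0.5885, -0.0566, 0.0886]
ee_rot: [3.142, 0.001, -0.001]
contact_force: [0.9, -0.1, -0.8]
finger_gap: 0.378
finger_force: 40.0
```

Request:
{"name": "drive_effector", "arguments": {
  "offsets": [
    [0, 0, 0.004, 0, 0],
    [0, 0, 0.008, 0, 0],
    [0, 0, 0.012, 0, 0],
    [0, 0, 0.012, 0, 0]
  ]
}}

```text
clock: 7.4
ee_pos: [0.5885, -0.0567, 0.0763]
ee_rot: [3.141, 0.001, -0.001]
contact_force: [0.1, -0.5, -1.0]
finger_gap: 0.377
finger_force: 39.9
```

Request:
{"name": "drive_effector", "arguments": {
  "offsets": [
    [0, 0, 0.005, 0, 0],
    [0, 0, 0.01, 0, 0],
    [0, 0, 0.012, 0, 0],
    [0, 0, 0.0125, 0, 0],
    [0, 0, 0.0125, 0, 0]
  ]
}}

```text
clock: 7.9
ee_pos: [0.5886, -0.0566, 0.0646]
ee_rot: [-3.142, 0.0, -0.001]
contact_force: [0.0, -1.2, -1.2]
finger_gap: 0.382
finger_force: 40.0
```

Request:
{"name": "drive_effector", "arguments": {
  "offsets": [
    [0, 0, 0.0003, 0, 0]
  ]
}}

```text
clock: 8.0
ee_pos: [0.5887, -0.0565, 0.0646]
ee_rot: [-3.141, -0.0, -0.001]
contact_force: [0.3, 0.3, -0.6]
finger_gap: 0.379
finger_force: 40.0
```

Request:
{"name": "drive_effector", "arguments": {
  "offsets": [
    [0, 0, 0.001, 0, 0],
    [0, 0, 0.001, 0, 0]
  ]
}}

```text
clock: 8.2
ee_pos: [0.5887, -0.0565, 0.0635]
ee_rot: [-3.142, -0.0, -0.001]
contact_force: [0.3, -0.9, -1.1]
finger_gap: 0.378
finger_force: 40.0
```

Request:
{"name": "drive_effector", "arguments": {
  "offsets": [
    [0, 0, 0, 0, 0.6],
    [0, 0, 0, 0, 0.6],
    [0, 0, 0, 0, 0.6],
    [0, 0, -0.03, 0, 0.6],
    [0, 0, -0.08, 0, 0.6],
    [-0.0, 0, -0.12, 0, 0.7],
    [0, 0, -0.12, 0, 0.7]
  ]
}}

```text
clock: 8.9
ee_pos: [0.5913, -0.0569, 0.192]
ee_rot: [3.14, -0.013, -0.001]
contact_force: [-0.1, -0.0, 0.8]
finger_gap: 0.702
finger_force: 0.0
```

```bash
python3 -c "
from h import *
to(.4220,.2455,.10,0)"
```

```text
row [-0.1708 -0.3024  0.0893] turn -0.001 t 8.9
```

Request:
{"name": "drive_effector", "arguments": {
  "offsets": [
    [-0.03, -0.04, 0, 0, 0.8],
    [-0.17, -0.302, 0.02, 0, 0.8],
    [-0.17, -0.302, 0.08, 0, 0.7],
    [-0.17, -0.302, 0.08, 0, 0.7],
    [-0.17, -0.302, 0.08, 0, 0.7],
    [-0.17, -0.302, 0.08, 0, 0.7],
    [-0.17, -0.302, 0.08, 0, 0.7],
    [-0.17, -0.302, 0.08, 0, 0.7],
    [-0.17, -0.302, 0.08, 0, 0.7],
    [-0.17, -0.302, 0.08, 0, 0.7],
    [-0.17, -0.302, 0.08, 0, 0.7]
  ]
}}

```text
clock: 10.0
ee_pos: [0.4202, 0.2446, 0.1042]
ee_rot: [-3.142, -0.001, -0.003]
contact_force: [-0.5, -0.7, 0.5]
finger_gap: 0.701
finger_force: 0.0
```

```bash
python3 -c "
from h import *
s=snap('scene')
P,C=cloud(s,295,235,330,280)
for lo,hi,r in ((.064,.079,.017),(.094,.112,.007)):
    k=(P[:,2]>lo)&(P[:,2]<hi)&(np.hypot(P[:,0]-.59,P[:,1]+.056)<.025); print('sp',cyl(P[k],r,[.59,-.056]))
k=(P[:,2]>.07)&(P[:,2]<.089);print('sleeve top',np.median(P[k,2]),np.histogram(P[:,2],np.arange(.05,.1,.002)))
to(.4212,.2465,.02,0)"
```

```text
sp (array([ 0.5902, -0.0553]), 72, np.float64(0.0012))
sp (array([ 0.5911, -0.0573]), 39, np.float64(0.0012))
sleeve top 0.0808172662975079 (array([10, 12, 16, 34, 42, 20,  8, 10,  8, 12,  9,  6,  6, 13, 15, 16, 17,
       12,  9, 17, 10,  9,  7,  2]), array([0.05 , 0.052, 0.054, 0.056, 0.058, 0.06 , 0.062, 0.064, 0.066,
       0.068, 0.07 , 0.072, 0.074, 0.076, 0.078, 0.08 , 0.082, 0.084,
       0.086, 0.088, 0.09 , 0.092, 0.094, 0.096, 0.098]))
row [ 0.0009 -0.0019  0.0842] turn -0.003 t 10.05
```

Request:
{"name": "drive_effector", "arguments": {
  "offsets": [
    [0.001, -0.002, 0.03, 0, 0.65],
    [0.001, -0.002, 0.06, 0, 0.62],
    [0.001, -0.002, 0.09, 0, 0.62],
    [0.001, -0.002, 0.098, 0, 0.62],
    [0.001, -0.002, 0.098, 0, 0.62],
    [0.001, -0.002, 0.098, 0, 0.62]
  ]
}}

```text
clock: 10.65
ee_pos: [0.4212, 0.2477, 0.0072]
ee_rot: [-3.141, -0.002, -0.002]
contact_force: [0.4, 0.1, -0.1]
finger_gap: 0.62
finger_force: 0.0
```

Request:
{"name": "drive_effector", "arguments": {
  "offsets": [
    [0, 0, 0.003, 0, 0.62],
    [0, 0, 0.003, 0, 0.62]
  ]
}}

```text
clock: 10.85
ee_pos: [0.4208, 0.248, 0.0037]
ee_rot: [-3.141, -0.002, -0.001]
contact_force: [-1.1, -0.5, 1.1]
finger_gap: 0.624
finger_force: 0.0
```

Request:
{"name": "drive_effector", "arguments": {
  "offsets": [
    [0, 0, 0.003, 0, 0.62],
    [0, 0, 0.003, 0, 0.62]
  ]
}}

```text
clock: 11.05
ee_pos: [0.42, 0.2477, -0.0006]
ee_rot: [3.142, 0.0, -0.001]
contact_force: [0.0, 1.0, 0.5]
finger_gap: 0.618
finger_force: 0.0
```

Request:
{"name": "drive_effector", "arguments": {
  "offsets": [
    [0, 0, 0.002, 0, 0.62],
    [0, 0, 0.002, 0, 0.62]
  ],
  "only": "pos|force"
}}

```text
ee_pos: [0.4199, 0.2476, -0.0028]
contact_force: [0.9, 0.4, -0.4]
finger_force: 0.0
```

Request:
{"name": "drive_effector", "arguments": {
  "offsets": [
    [0, 0, 0.002, 0, 0.62],
    [0, 0, 0.002, 0, 0.62]
  ],
  "only": "pos|force"
}}

```text
ee_pos: [0.4202, 0.2478, -0.0036]
contact_force: [-2.7, -1.0, 5.4]
finger_force: 2.9
```

Request:
{"name": "drive_effector", "arguments": {
  "offsets": [
    [0.001, 0, -0.003, 0, 0.62],
    [0.001, 0, -0.003, 0, 0.62],
    [0.001, 0, -0.003, 0, 0.2],
    [0.001, 0, -0.003, 0, 0.2],
    [0.001, 0, -0.003, 0, 0.2],
    [0.001, 0, -0.003, 0, 0.2],
    [0.001, 0, -0.003, 0, 0.2]
  ],
  "grip_n": 40
}}

```text
clock: 12.15
ee_pos: [0.4214, 0.2478, -0.0009]
ee_rot: [-3.141, -0.001, -0.001]
contact_force: [-0.5, -1.4, 4.7]
finger_gap: 0.482
finger_force: 39.8
```

Request:
{"name": "drive_effector", "arguments": {
  "offsets": [
    [0, 0, -0.04, 0, 0.2],
    [0, 0, -0.09, 0, 0.2],
    [0.02, 0.03, -0.13, 0, 0.2],
    [0.05, 0.09, -0.15, 0, 0.2],
    [0.167, 0.304, -0.155, 0, 0.2],
    [0.167, 0.304, -0.155, 0, 0.2],
    [0.167, 0.304, -0.155, 0, 0.2],
    [0.167, 0.304, -0.155, 0, 0.2],
    [0.167, 0.304, -0.155, 0, 0.2],
    [0.167, 0.304, -0.155, 0, 0.2],
    [0.167, 0.304, -0.155, 0, 0.2],
    [0.167, 0.304, -0.155, 0, 0.2]
  ]
}}

```text
clock: 13.35
ee_pos: [0.5873, -0.0558, 0.1527]
ee_rot: [-3.141, 0.001, -0.001]
contact_force: [0.2, 0.8, -0.4]
finger_gap: 0.477
finger_force: 40.5
```

Request:
{"name": "drive_effector", "arguments": {
  "offsets": [
    [0, 0, 0, 0, 0.2],
    [0, 0, 0, 0, 0.2],
    [0, 0, 0, 0, 0.2]
  ]
}}

```text
clock: 13.65
ee_pos: [0.5875, -0.0553, 0.1538]
ee_rot: [-3.142, -0.0, 0.001]
contact_force: [-0.1, 0.4, -1.2]
finger_gap: 0.481
finger_force: 40.5
```

```bash
python3 -c "
from h import *
to(.5886,-.0566,.130,0)
c=snap('scene');save(c,'g3',(260,190,360,290),5)"
```

```text
row [0.0011 0.0013 0.0238] turn 0.001 t 13.65
```

View pics/g3.png

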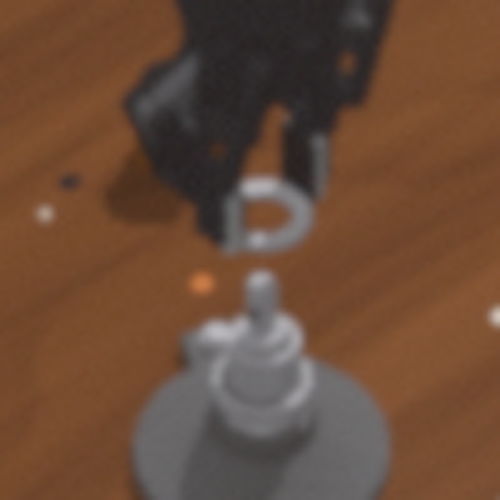

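The washer is held level at (265,215) above the nose at (262,290), and the sleeve sits on the bearing. I'll descend.

Request:
{"name": "drive_effector", "arguments": {
  "offsets": [
    [0.0011, 0.0013, 0.015, 0, 0.2],
    [0.0011, 0.0013, 0.03, 0, 0.2],
    [0.0011, 0.0013, 0.035, 0, 0.2],
    [0.0011, 0.0013, 0.04, 0, 0.2],
    [0.0011, 0.0013, 0.046, 0, 0.2],
    [0.0011, 0.0013, 0.052, 0, 0.2],
    [0.0011, 0.0013, 0.056, 0, 0.2],
    [0.0011, 0.0013, 0.056, 0, 0.2]
  ]
}}

```text
clock: 14.5
ee_pos: [0.5885, -0.0578, 0.0967]
ee_rot: [-3.141, 0.001, -0.001]
contact_force: [-0.3, 0.1, -0.1]
finger_gap: 0.477
finger_force: 40.5
```

Request:
{"name": "drive_effector", "arguments": {
  "offsets": [
    [0, 0, 0.003, 0, 0.2],
    [0, 0, 0.006, 0, 0.2],
    [0, 0, 0.009, 0, 0.2],
    [0, 0, 0.009, 0, 0.2]
  ]
}}

```text
clock: 14.9
ee_pos: [0.5885, -0.0578, 0.0879]
ee_rot: [-3.141, 0.001, -0.001]
contact_force: [-0.5, 0.4, -0.2]
finger_gap: 0.484
finger_force: 40.5
```

Request:
{"name": "drive_effector", "arguments": {
  "offsets": [
    [0, -0.0008, 0, 0, 0.2],
    [0, -0.0008, 0.002, 0, 0.2],
    [0, -0.0008, 0.004, 0, 0.2],
    [0, -0.0008, 0.0055, 0, 0.2],
    [0, -0.0008, 0.0055, 0, 0.2]
  ]
}}

```text
clock: 15.4
ee_pos: [0.5886, -0.057, 0.0825]
ee_rot: [-3.142, 0.001, -0.001]
contact_force: [0.2, 0.6, -0.6]
finger_gap: 0.475
finger_force: 40.5
```

Request:
{"name": "drive_effector", "arguments": {
  "offsets": [
    [0, 0, 0.001, 0, 0.2],
    [0, 0, 0.001, 0, 0.2]
  ]
}}

```text
clock: 15.6
ee_pos: [0.5887, -0.057, 0.0819]
ee_rot: [-3.142, 0.0, -0.001]
contact_force: [0.6, -0.4, 0.0]
finger_gap: 0.476
finger_force: 40.5
```

Request:
{"name": "drive_effector", "arguments": {
  "offsets": [
    [0, 0, 0, 0, 0.65],
    [0, 0, 0, 0, 0.65],
    [0, 0, 0, 0, 0.65],
    [0, 0, -0.03, 0, 0.65],
    [0, 0, -0.08, 0, 0.7],
    [0, 0.03, -0.1, 0, 0.7],
    [0, 0.08, -0.1, 0, 0.7],
    [0, 0.08, -0.1, 0, 0.7]
  ]
}}

```text
clock: 16.4
ee_pos: [0.5886, -0.1422, 0.1832]
ee_rot: [3.138, -0.002, -0.006]
contact_force: [-0.8, 0.6, -0.4]
finger_gap: 0.696
finger_force: 0.0
```

```bash
python3 -c "
from h import *
to(.610,-.2612,.08,-.115)
s=snap('scene');t=snap('top')
P,C=cloud(s,295,235,330,280)
for lo,hi,r in ((.083,.087,.022),(.06,.08,.017),(.094,.112,.007)):
    k=(P[:,2]>lo)&(P[:,2]<hi)&(np.hypot(P[:,0]-.59,P[:,1]+.056)<.03); print('sp',cyl(P[k],r,[.59,-.056]))
a=t['frame'][180:280,290:390,::-1];b=s['frame'][215:315,262:362,::-1]
cv2.imwrite('pics/g4.png',np.hstack([cv2.resize(i,None,fx=4,fy=4,interpolation=cv2.INTER_CUBIC) for i in(a,b)]))
"
```

```text
row [0.0219 0.1185 0.1036] turn 0.109 t 16.4
sp (array([ 0.5893, -0.0514]), 75, np.float64(0.0035))
sp (array([ 0.5911, -0.0556]), 79, np.float64(0.0014))
sp (array([ 0.5915, -0.0578]), 39, np.float64(0.0012))
```

View pics/g4.png

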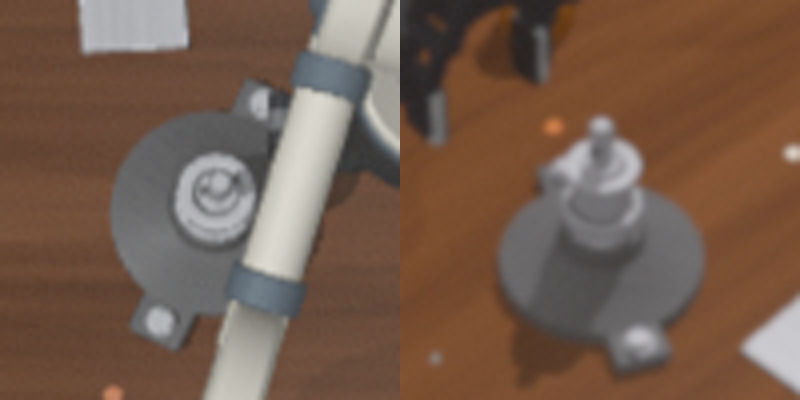

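The washer lies flat on the sleeve at (600,165) in the right crop. In the left crop the pin shows from (200,197) to (238,180), which agrees with the depth result. On to the cap.

Request:
{"name": "drive_effector", "arguments": {
  "offsets": [
    [0.0219, 0.05, 0, 0.109, 0.7],
    [0.0219, 0.1, 0.03, 0.109, 0.7],
    [0.0219, 0.1185, 0.07, 0.109, 0.7],
    [0.0219, 0.1185, 0.1, 0.109, 0.7],
    [0.0219, 0.1185, 0.1, 0.109, 0.7],
    [0.0219, 0.1185, 0.1, 0.109, 0.7]
  ]
}}

```text
clock: 17.1
ee_pos: [0.6104, -0.2541, 0.0817]
ee_rot: [-3.14, 0.002, -0.109]
contact_force: [0.7, 0.1, 0.9]
finger_gap: 0.7
finger_force: 0.0
```

```bash
python3 -c "
from h import *
to(.610,-.2612,.006,-.115)"
```

```text
row [0.0005 0.0072 0.0757] turn 0.006 t 17.1
```

Request:
{"name": "drive_effector", "arguments": {
  "offsets": [
    [0.0005, 0.006, 0.025, 0.005, 0.65],
    [0.0005, 0.006, 0.045, 0.005, 0.65],
    [0.0005, 0.006, 0.05, 0.005, 0.65],
    [0.0005, 0.006, 0.05, 0.005, 0.65]
  ]
}}

```text
clock: 17.5
ee_pos: [0.6111, -0.2608, 0.0337]
ee_rot: [3.141, -0.002, -0.114]
contact_force: [-0.1, -0.2, -0.0]
finger_gap: 0.652
finger_force: 0.0
```

```bash
python3 -c "
from h import *
to(.610,-.2612,.006,-.115)"
```

```text
row [-0.0011  0.0005  0.0277] turn 0.001 t 17.5
```

Request:
{"name": "drive_effector", "arguments": {
  "offsets": [
    [-0.001, 0, 0.015, 0, 0.65],
    [-0.001, 0, 0.026, 0, 0.65],
    [-0.001, 0, 0.026, 0, 0.65],
    [-0.001, 0, 0.026, 0, 0.2],
    [-0.001, 0, 0.026, 0, 0.2],
    [-0.001, 0, 0.026, 0, 0.2],
    [-0.001, 0, 0.026, 0, 0.2],
    [-0.001, 0, 0.026, 0, 0.2]
  ],
  "grip_n": 50
}}

```text
clock: 18.3
ee_pos: [0.6093, -0.2615, 0.006]
ee_rot: [3.142, -0.0, -0.115]
contact_force: [0.6, -0.4, -0.6]
finger_gap: 0.453
finger_force: 52.7
```

```bash
python3 -c "
from h import *
to(.5886,-.0568,.170,.337)"
```

```text
row [-0.0441 -0.201  -0.164 ] turn -0.452 t 18.3
```

Request:
{"name": "drive_effector", "arguments": {
  "offsets": [
    [0, 0, -0.04, 0, 0.2],
    [0, 0, -0.09, 0, 0.2],
    [0, 0, -0.13, 0, 0.2],
    [-0.02, -0.04, -0.16, -0.2, 0.2],
    [-0.044, -0.2, -0.164, -0.452, 0.2],
    [-0.044, -0.2, -0.164, -0.452, 0.2],
    [-0.044, -0.2, -0.164, -0.452, 0.2],
    [-0.044, -0.2, -0.164, -0.452, 0.2],
    [-0.044, -0.2, -0.164, -0.452, 0.2],
    [-0.044, -0.2, -0.164, -0.452, 0.2],
    [-0.044, -0.2, -0.164, -0.452, 0.2]
  ]
}}

```text
clock: 19.4
ee_pos: [0.5886, -0.0592, 0.1697]
ee_rot: [3.141, 0.001, 0.335]
contact_force: [-0.6, -0.5, -1.4]
finger_gap: 0.454
finger_force: 52.6
```

Request:
{"name": "drive_effector", "arguments": {
  "offsets": [
    [0, 0, 0, 0, 0.2],
    [0, 0, 0, 0, 0.2]
  ]
}}

```text
clock: 19.6
ee_pos: [0.5885, -0.0589, 0.1697]
ee_rot: [-3.142, 0.0, 0.335]
contact_force: [-1.0, -1.0, -2.1]
finger_gap: 0.452
finger_force: 52.6
```

```bash
python3 -c "
from h import *
to(.5886,-.0568,.135,.337)
s=snap('scene')
P,C=cloud(s,290,205,340,255)
save(s,'g5',(262,190,362,290),5)
"
```

```text
row [ 0.0008 -0.002   0.0347] turn -0.002 t 19.6
```

View pics/g5.png

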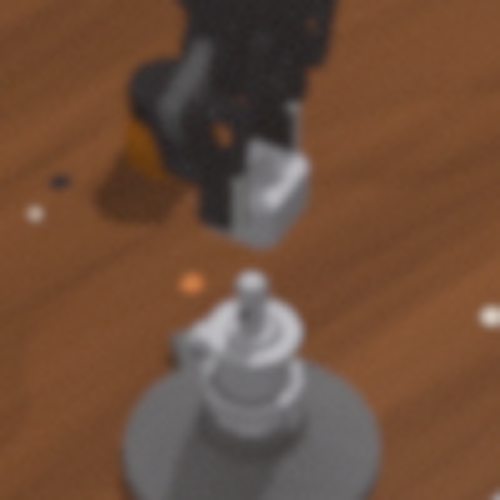

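The cap hangs square over the nose, with the cap at (270,195) and the tip at (250,285) in the crop. I'll lower it until I feel contact.

Request:
{"name": "drive_effector", "arguments": {
  "offsets": [
    [0.0008, -0.002, 0.015, -0.002, 0.2],
    [0.0008, -0.002, 0.03, -0.002, 0.2],
    [0.0008, -0.002, 0.042, -0.002, 0.2],
    [0.0008, -0.002, 0.05, -0.002, 0.2],
    [0.0008, -0.002, 0.055, -0.002, 0.2],
    [0.0008, -0.002, 0.058, -0.002, 0.2],
    [0.0008, -0.002, 0.058, -0.002, 0.2]
  ],
  "only": "pos|contact"
}}

```text
ee_pos: [0.5888, -0.0561, 0.1118]
contact_force: [1.1, -3.2, -3.3]
```

Request:
{"name": "drive_effector", "arguments": {
  "offsets": [
    [0, 0, 0.003, 0, 0.2],
    [0, 0, 0.006, 0, 0.2],
    [0, 0, 0.006, 0, 0.2]
  ],
  "only": "pos|rot|contact"
}}

```text
ee_pos: [0.5883, -0.0565, 0.1058]
ee_rot: [3.141, 0.001, 0.338]
contact_force: [-1.3, -5.4, -0.6]
```

Request:
{"name": "drive_effector", "arguments": {
  "offsets": [
    [0, 0, 0.002, 0, 0.2],
    [0, 0, 0.002, 0, 0.2]
  ],
  "only": "clock|pos|rot|contact"
}}

```text
clock: 20.85
ee_pos: [0.5883, -0.0566, 0.104]
ee_rot: [3.14, 0.001, 0.338]
contact_force: [-2.2, -4.6, 0.3]
```

Request:
{"name": "drive_effector", "arguments": {
  "offsets": [
    [-0.0007, 0.001, 0, 0, 0.2],
    [-0.0007, 0.001, 0, 0, 0.2]
  ],
  "only": "pos|contact"
}}

```text
ee_pos: [0.5883, -0.0568, 0.1039]
contact_force: [-1.6, -3.5, -1.4]
```

Request:
{"name": "drive_effector", "arguments": {
  "offsets": [
    [0, 0, 0.002, 0, 0.2],
    [0, 0, 0.002, 0, 0.2]
  ],
  "only": "pos|rot|contact"
}}

```text
ee_pos: [0.5883, -0.0568, 0.1017]
ee_rot: [3.142, 0.0, 0.339]
contact_force: [-1.0, -2.2, -0.5]
```

Request:
{"name": "drive_effector", "arguments": {
  "offsets": [
    [-0.0003, 0.0008, 0.001, 0, 0.2],
    [-0.0003, 0.0008, 0.002, 0, 0.2]
  ],
  "only": "pos|contact"
}}

```text
ee_pos: [0.5883, -0.0572, 0.0998]
contact_force: [-2.7, -2.1, 0.1]
```

Request:
{"name": "drive_effector", "arguments": {
  "offsets": [
    [0, 0, 0.002, 0, 0.2],
    [0, 0, 0.002, 0, 0.2]
  ],
  "only": "pos|rot|contact"
}}

```text
ee_pos: [0.5881, -0.0574, 0.0973]
ee_rot: [-3.141, 0.001, 0.339]
contact_force: [-1.0, 0.2, -2.3]
```

Request:
{"name": "drive_effector", "arguments": {
  "offsets": [
    [0, 0, 0.002, 0, 0.2],
    [0, 0, 0.002, 0, 0.2]
  ],
  "only": "clock|pos|rot|contact"
}}

```text
clock: 21.85
ee_pos: [0.5881, -0.0575, 0.0954]
ee_rot: [-3.141, 0.001, 0.339]
contact_force: [-1.1, 0.0, -2.8]
```

Request:
{"name": "drive_effector", "arguments": {
  "offsets": [
    [0, 0, 0.0015, 0, 0.2],
    [0, 0, 0.0015, 0, 0.2]
  ],
  "only": "pos|contact"
}}

```text
ee_pos: [0.5882, -0.0576, 0.0942]
contact_force: [-1.2, -0.9, -2.3]
```

Request:
{"name": "drive_effector", "arguments": {
  "offsets": [
    [0, 0, 0.0015, 0, 0.2],
    [0, 0, 0.0015, 0, 0.2]
  ],
  "only": "pos|rot|contact"
}}

```text
ee_pos: [0.5883, -0.0578, 0.093]
ee_rot: [3.141, 0.0, 0.339]
contact_force: [-2.9, -0.6, -0.6]
```

Request:
{"name": "drive_effector", "arguments": {
  "offsets": [
    [0, 0, 0.0015, 0, 0.2],
    [0, 0, 0.0015, 0, 0.2]
  ],
  "only": "clock|pos|rot|contact"
}}

```text
clock: 22.45
ee_pos: [0.5883, -0.0578, 0.0919]
ee_rot: [3.141, -0.0, 0.339]
contact_force: [-4.3, -1.0, 2.3]
```

Request:
{"name": "drive_effector", "arguments": {
  "offsets": [
    [-0.0008, -0.0001, 0.0015, 0, 0.2],
    [-0.0008, -0.0001, 0.003, 0, 0.2],
    [-0.0008, -0.0001, 0.003, 0, 0.2]
  ],
  "only": "pos|contact"
}}

```text
ee_pos: [0.5882, -0.0578, 0.0894]
contact_force: [-2.0, -1.0, 4.2]
```

Request:
{"name": "drive_effector", "arguments": {
  "offsets": [
    [0, 0, 0.0015, 0, 0.2],
    [0, 0, 0.0015, 0, 0.2]
  ],
  "only": "pos|rot|contact|gap"
}}

```text
ee_pos: [0.5882, -0.0578, 0.0882]
ee_rot: [3.141, -0.002, 0.339]
contact_force: [-2.7, -0.8, 5.7]
finger_gap: 0.458
```

Request:
{"name": "drive_effector", "arguments": {
  "offsets": [
    [0, 0, 0.0015, 0, 0.2],
    [0, 0, 0.0015, 0, 0.2]
  ],
  "only": "clock|pos|rot|contact|gap"
}}

```text
clock: 23.15
ee_pos: [0.5882, -0.0579, 0.0871]
ee_rot: [3.14, -0.002, 0.339]
contact_force: [-4.2, -1.1, 7.5]
finger_gap: 0.456
```

Request:
{"name": "drive_effector", "arguments": {
  "offsets": [
    [-0.0005, 0, 0.0013, 0, 0.2],
    [-0.0005, 0, 0.0013, 0, 0.2]
  ],
  "only": "pos|rot|contact|gap"
}}

```text
ee_pos: [0.5882, -0.0578, 0.0863]
ee_rot: [3.14, -0.004, 0.339]
contact_force: [-2.1, 0.5, 8.3]
finger_gap: 0.456
```

Request:
{"name": "drive_effector", "arguments": {
  "offsets": [
    [0, 0, 0.0003, -0.1, 0.2],
    [0, 0, 0.0003, -0.2, 0.2],
    [0, 0, 0.0003, -0.3, 0.2],
    [0, 0, 0.0003, -0.3, 0.2]
  ]
}}

```text
clock: 23.75
ee_pos: [0.5883, -0.0584, 0.086]
ee_rot: [3.138, -0.003, 0.641]
contact_force: [-3.0, -1.8, 8.9]
finger_gap: 0.453
finger_force: 53.7
```

```bash
python3 -c "
from h import *
print(sensors.sense()['moment'])"
```

```text
[-0.30309094  0.46005423  0.0573621 ]
```

Request:
{"name": "drive_effector", "arguments": {
  "offsets": [
    [0, 0, 0, -0.12, 0.2],
    [0, 0, 0, -0.24, 0.2],
    [0, 0, 0, -0.36, 0.2],
    [0, 0, 0, -0.48, 0.2],
    [0, 0, 0, -0.6, 0.2],
    [0, 0, 0, -0.6, 0.2]
  ]
}}

```text
clock: 24.35
ee_pos: [0.5887, -0.0592, 0.0862]
ee_rot: [3.136, 0.001, 1.241]
contact_force: [-0.4, -4.4, 7.9]
finger_gap: 0.453
finger_force: 53.7
```

```bash
python3 -c "
from h import *
print(sensors.sense()['moment'])"
```

```text
[-0.70457329  0.18343456  0.06667924]
```

Request:
{"name": "drive_effector", "arguments": {
  "offsets": [
    [-0.0008, 0.0003, 0, -0.12, 0.2],
    [-0.0008, 0.0003, 0, -0.24, 0.2],
    [-0.0008, 0.0003, 0, -0.36, 0.2],
    [-0.0008, 0.0003, 0, -0.48, 0.2],
    [-0.0008, 0.0003, 0, -0.6, 0.2],
    [-0.0008, 0.0003, 0, -0.67, 0.2],
    [-0.0008, 0.0003, 0, -0.67, 0.2]
  ]
}}

```text
clock: 25.05
ee_pos: [0.5896, -0.0598, 0.0866]
ee_rot: [3.135, 0.005, 1.91]
contact_force: [2.1, -3.8, 7.7]
finger_gap: 0.456
finger_force: 53.7
```

```bash
python3 -c "
from h import *
print(sensors.sense()['moment'])"
```

```text
[-0.62759106 -0.25017642  0.0141613 ]
```

Request:
{"name": "drive_effector", "arguments": {
  "offsets": [
    [-0.0004, 0, -0.001, 0, 0.2],
    [-0.0004, 0, -0.002, 0, 0.2],
    [-0.0004, 0, -0.003, 0, 0.2],
    [-0.0004, 0, -0.003, 0, 0.2]
  ],
  "only": "pos|contact"
}}

```text
ee_pos: [0.5895, -0.0599, 0.0886]
contact_force: [4.3, -2.8, 5.0]
```

Request:
{"name": "drive_effector", "arguments": {
  "offsets": [
    [0, 0, -0.001, 0, 0.2],
    [0, 0, -0.001, 0, 0.2]
  ],
  "only": "pos|contact"
}}

```text
ee_pos: [0.5894, -0.0599, 0.0893]
contact_force: [4.6, -3.8, 3.8]
```

Request:
{"name": "drive_effector", "arguments": {
  "offsets": [
    [0, 0, -0.001, 0, 0.2],
    [0, 0, -0.001, 0, 0.2]
  ],
  "only": "pos|rot|contact"
}}

```text
ee_pos: [0.5894, -0.0598, 0.09]
ee_rot: [3.136, 0.003, 1.909]
contact_force: [6.6, -3.5, 3.1]
```

Request:
{"name": "drive_effector", "arguments": {
  "offsets": [
    [0, 0, -0.001, 0, 0.2],
    [0, 0, -0.001, 0, 0.2]
  ],
  "only": "pos|contact"
}}

```text
ee_pos: [0.5894, -0.0599, 0.0907]
contact_force: [6.3, -3.2, 1.5]
```

Request:
{"name": "drive_effector", "arguments": {
  "offsets": [
    [0, 0, -0.001, 0, 0.2],
    [0, 0, -0.001, 0, 0.2]
  ],
  "only": "pos|rot|contact"
}}

```text
ee_pos: [0.5893, -0.0598, 0.0908]
ee_rot: [3.137, 0.003, 1.908]
contact_force: [8.3, -4.4, -1.4]
```

Request:
{"name": "drive_effector", "arguments": {
  "offsets": [
    [-0.0008, 0.0008, 0.001, 0, 0.2],
    [-0.0008, 0.0008, 0.001, 0, 0.2]
  ],
  "only": "pos|contact"
}}

```text
ee_pos: [0.5894, -0.0599, 0.0904]
contact_force: [5.3, -2.5, 2.4]
```

Request:
{"name": "drive_effector", "arguments": {
  "offsets": [
    [0, 0, 0, 0, 0.65],
    [0, 0, 0, 0, 0.65],
    [0, 0, 0, 0, 0.65],
    [0, 0, 0, 0, 0.65]
  ],
  "only": "pos|rot|contact|gap"
}}

```text
ee_pos: [0.5878, -0.0594, 0.0893]
ee_rot: [-3.141, -0.001, 1.909]
contact_force: [0.1, 0.1, -0.4]
finger_gap: 0.652
```

Request:
{"name": "drive_effector", "arguments": {
  "offsets": [
    [0, 0, -0.02, 0, 0.65],
    [0, 0, -0.06, 0, 0.7],
    [0, 0, -0.11, 0, 0.7],
    [0, 0, -0.15, 0, 0.7],
    [-0.05, 0, -0.15, 0, 0.7],
    [-0.1, 0, -0.15, 0, 0.7],
    [-0.15, 0, -0.15, 0, 0.7],
    [-0.2, 0, -0.15, 0, 0.7],
    [-0.2, 0, -0.15, 0, 0.7],
    [-0.2, 0, -0.15, 0, 0.7]
  ]
}}

```text
clock: 27.85
ee_pos: [0.6544, -0.2495, 0.2376]
ee_rot: [-3.139, -0.003, 1.907]
contact_force: [-0.9, -0.2, 0.2]
finger_gap: 0.701
finger_force: 0.0
```

```bash
python3 - <<'E'
from h import *
s=snap('scene');t=snap('top')
P,C=cloud(s,295,235,330,280)
k=(np.hypot(P[:,0]-.591,P[:,1]+.057)<.022)&(P[:,2]>.1)
print(np.histogram(P[k,2],np.arange(.1,.124,.002)))
P,C=cloud(t,325,215,365,255)
k=(np.hypot(P[:,0]-.589,P[:,1]+.058)<.026)&(P[:,2]>.09)
print(np.histogram(P[k,2],np.arange(.09,.124,.002)))
a=t['frame'][195:265,310:380,::-1];b=s['frame'][225:295,277:347,::-1]
cv2.imwrite('pics/g6.png',np.hstack([cv2.resize(i,(400,400),interpolation=cv2.INTER_CUBIC) for i in(a,b)]))
E
```

```text
(array([16, 12, 39, 74, 33,  6,  5,  7,  4,  6,  7]), array([0.1  , 0.102, 0.104, 0.106, 0.108, 0.11 , 0.112, 0.114, 0.116,
       0.118, 0.12 , 0.122]))
(array([ 7,  6,  6,  5,  4, 12, 11, 48, 81, 73, 11,  1,  4, 10,  7, 10]), array([0.09 , 0.092, 0.094, 0.096, 0.098, 0.1  , 0.102, 0.104, 0.106,
       0.108, 0.11 , 0.112, 0.114, 0.116, 0.118, 0.12 , 0.122]))
```

View pics/g6.png

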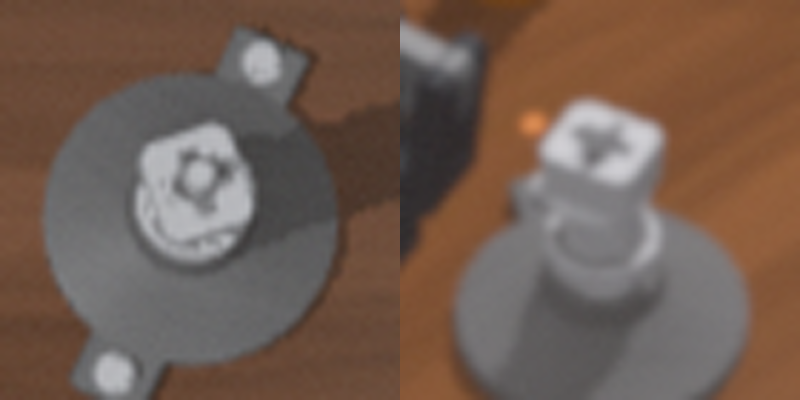

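The cap sits flat and a quarter turn round, with its top at about 106.5–107 mm by depth and the nose standing through it at (200,178) in the left crop. When I raised it, it stopped at the held height and began to pull back, so the pin has it. The gripper is well clear, so I'll hand in.

Request:
{"name": "drive_effector", "arguments": {
  "offsets": [
    [0, 0, 0, 0, 0.7],
    [0, 0, 0, 0, 0.7]
  ],
  "only": "clock|contact"
}}

```text
clock: 28.15
contact_force: [0.6, 0.5, 0.4]
```

```bash
python3 -c "
from workcell import env, viewer, order, sensors
print(order.sign_off())"
```

```text
the job is handed in; nothing more can be done
None
```

I handed the job in at 28 s: tall sleeve on the bearing, washer flat on it, and the cap given a quarter turn with the pin in its notch, holding by itself at about 85 mm when I let go; the sign-off returned no verdict.

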